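# Fit the lip balm holder on its tier and load it

### The job

Push the loose lip balm holder down over the stubby spigot in the grey tray until it sits fully home on the tray floor. Then put the two lip balm sticks one by one into its two cups, one in each, standing cap up as they stand now. Leave the tumbler, the pill tin and the cream jar where they are.

Things in the scene. Friction and masses are not known exactly. Their poses are not given: they have to be found in the camera images.
- tray: Shallow tray of pale grey polypropylene (the bottom tier of the stacking set), fixed to the ledge, 240 x 190 mm, rim 30 mm high, walls 3 mm, floor 4 mm thick. Origin: centre of its underside; x along the long side, z up. The spigot stands on its floor, 30 mm from the middle along +x.
- spigot_foot (a point): Centre of the foot of the spigot, on the tray floor (4 mm above the ledge). The spigot is a fixed upright round stub of the same grey plastic, 20 mm diameter and 42 mm tall, its top 10 mm tapering to 11 mm diameter. Clear tray floor for at least 80 mm all round it.
- spigot_tip (a point): Centre of the top of the spigot, 42 mm above its foot.
- holder: Loose grey plastic lip balm holder, upright, 90 g: a tube open at both ends (outer diameter 32 mm, bore 23 mm, 90 mm tall) with a round cup at either side of its foot (28 mm outside, 22 mm inside, 30 mm tall, centred 42 mm from the tube's axis). Origin: centre of the tube's underside; z up, cups at +y and -y. The bore passes the spigot with 1.5 mm to spare all round, at any yaw.
- holder_top (a point): Centre of the upper end of the holder's tube, 90 mm above its underside. Above the cups only the bare tube stands up, to be gripped from any side. Fully home, the holder's underside rests on the tray floor.
- pocket_a (a point): Centre of the floor of the holder's +y cup, 4 mm above the holder's underside; the cup's mouth is 26 mm higher. Between a stick standing in the cup and the tube there is 17 mm, so the fingers should close on the stick across the line from tube to cup.
- pocket_b (a point): The same for the -y cup.
- stick1: Lip balm stick, loose, white plastic with a grey dial at the foot, 17 mm diameter, 70 mm tall, about 20 g, standing upright on the ledge, cap up. Origin: centre of its underside; z up along it. It fits a cup with 2.5 mm to spare all round and then sticks out 44 mm.
- stick2: A second lip balm stick, the same as the first; either may go in either cup.
- tumbler: Glass tumbler, 72 mm across the rim, 90 mm tall, loose, a bystander. Origin: centre of its underside.
- pill_tin: Round flat aluminium pill tin, 69 mm diameter, 21 mm tall, loose, a bystander. Origin: centre of its underside.
- cream_jar: White lidded cream jar, 60 mm diameter, 50 mm tall, loose, a bystander. Origin: centre of its underside.
Not all that is in view belongs to the job. What is shaped like the stick2 but purple or red is not meant.

How it is judged (in metres and radians):
On the way, in this order (a step that is already met when the one before it is completed fails the run):
1. the holder is fully home on the spigot (horizontal distance between holder and spigot_foot below 0.003 m and z of holder in the frame of spigot_foot below 0.003 m and angle between holder's own z axis and vertical below 0.08 rad), for 0.2 s.
2. with the holder home, a first stick stands in a cup (all of step 1 and ((distance between stick1 and pocket_a below 0.007 m and angle between stick1's own z axis and vertical below 0.3 rad) or (distance between stick1 and pocket_b below 0.007 m and angle between stick1's own z axis and vertical below 0.3 rad) or (distance between stick2 and pocket_a below 0.007 m and angle between stick2's own z axis and vertical below 0.3 rad) or (distance between stick2 and pocket_b below 0.007 m and angle between stick2's own z axis and vertical below 0.3 rad))), for 0.2 s.
At the end, for the whole second after the job is handed in: The holder is over the spigot: its axis within 3 mm of the spigot's, its underside within 3 mm of the tray floor, upright within 0.08 rad. One stick stands cap up in each cup: underside centre within 7 mm of the cup floor's centre, tilted less than 0.3 rad. All three are at rest (below 20 mm/s) (all of step 1 and ((distance between stick1 and pocket_a below 0.007 m and angle between each of stick1, stick2's own z axis and vertical below 0.3 rad and distance between stick2 and pocket_b below 0.007 m) or (distance between stick1 and pocket_b below 0.007 m and angle between each of stick1, stick2's own z axis and vertical below 0.3 rad and distance between stick2 and pocket_a below 0.007 m)) and linear speed of each of holder, stick1, stick2 below 0.02 m/s); the robot touches nothing.
It fails at once if the tumbler is shifted more than 30 mm or tipped (distance of tumbler from where it was at the start of the episode above 0.03 m or angle between tumbler's own z axis and vertical above 0.5 rad).
It fails at once if the pill tin is shifted more than 30 mm or tipped (distance of pill_tin from where it was at the start of the episode above 0.03 m or angle between pill_tin's own z axis and vertical above 0.5 rad).
It fails at once if the cream jar is shifted more than 30 mm or tipped (distance of cream_jar from where it was at the start of the episode above 0.03 m or angle between cream_jar's own z axis and vertical above 0.5 rad).
It also fails if it takes over 72 s, if anything falls off the work surface, if the arm or the gripper's body presses on something with over 40 N, if the wrist force passes 120 N, or if a joint passes its speed limit or range.

### The arm

A 7-joint arm with a two-finger parallel gripper is mounted at the origin on the work surface. World frame = base frame: x ahead of the robot, y to its left, z up, the work surface at z = 0. Lengths are in mm, angles in degrees, forces in N, time in s.
With the tool pointing down it reaches from about 400 to 875 mm from the base axis. Payload 6.5 kg.
Tool frame: the origin (TCP) lies midway between the tips of the shut fingers; the grasp point (between the pads) lies 19 mm behind it; z points along the fingers, y is the line along which they close (so a half turn about z gives the same grasp; the last joint's range is limited). The gripper opens to 88 mm and grips with 3 to 60 N. Pads are 18 mm wide; open, the fingers measure 123 mm over their backs; the gripper's body (75 mm by 187 mm) begins 45 mm behind the grasp point.
Start: joints at [71.666, 30.733, -0.252, 88.115, 0.149, 61.152, -4.079], TCP at [163.201, -629.171, 238.716] pointing down, gripper open.
Joint ranges: [-154.64, 154.64], [-21.42, 123.67], [-72.66, 72.17], [13.99, 137.28], [-74.86, 254.86], [10.95, 109.41], [-158.01, 158.01]. Speed limits (degrees/s): [136.94, 136.94, 180, 180, 180, 180, 180].

### API

Orientations are given as [roll, pitch, yaw] about the fixed x, y, z axes, in that order (R = Rz(yaw) Ry(pitch) Rx(roll)).
In Python, from rig import env, viewer, ticket gives the robot as it stands.
- The arm moves only by the tool step_arm, never from a script. Its argument "motion" is a list of rows, each a list of 3 entries, a list of its own where there are three numbers: the shift along the tool's x, y, z each as a share of 10 cm, from -1 to 1, then the turn about the tool's z as a share of 45 degrees, from -1 to 1, then the opening, from 0 (shut) to 1 (fully open). In form: [[[tx, ty, tz], twist, claw], ...]. A call has 1 to 8 rows; each row is the pose to reach, as a shift and turn from the pose commanded when the call began, along the tool's axes at that moment; what a row does not reach only later rows make up. A row lasts 1/12 s, in which the tool goes at most 41.7 mm and 7.16 degrees, less where a joint would pass 70% of its speed; a pose out of reach is approached as far as the arm can. A call with a number of a shift or a turn outside -1 to 1 is refused whole. A call with a gripper value outside its range is refused whole. The fingers move at their own pace and stop on an object; the grip force is fixed at half the most. Time passes only in rows, so rows that repeat a pose let the fingers close. It gives the time, the measured TCP pose, the force, the opening and the grip force at its end, in the units of the state.
- env.observe(): the state, without advancing time (a new reading comes with each control period).
- viewer.capture(name): name is "side" or "top"; returns (picture, depth): 420x560x3 uint8, blue, green, red; 420x560 float32, mm along the optical axis (not along the pixel's ray), 0 where there is no reading.
- viewer.calibration(name): a dict with "vertical_fov" (degrees; the focal length in pixels is half the picture's height over the tangent of half this angle, whatever the lens; pixels are square), "cx", "cy" (the principal point, pixels), "eye" and "attitude" of the camera in the world. Camera axes: x right, y down, z forward; pixel columns grow to the right and rows downward; lengths in mm; the calibration is good to about 2 mm. A picture is of the moment at which its call begins. calibration takes no time and is no camera call.
- ticket.sign_off(): hands the job in; it is judged then, once.
Trained networks look in the newest picture that a camera, given by its name, has taken for a name from the list of things; names that differ only in an ending like _2 or _b are one class to them, and where a whole thing is asked for, a point or a joint stands for the part that bears it (a point fixed in the world has none). Each returns a list of dicts, best first, with "confidence" (0 to 1); they miss things now and then, are a little off and sometimes report something else, mostly with a low value. They report only what shows in the picture. A call takes as long as a camera call. They do not tell look-alikes from the thing itself.
- viewer.search_frame(camera, query): "box" ([left, top, width, height] in pixels, round what is visible of it).
The state is a dict: "t": time; "joint_pos": joint angles; "qvel": joint speeds; "effort": joint torques, N m; "eef_pos": TCP position; "tcp_rot": TCP orientation; "wrist_force": force on the tool from outside, world axes, zero at the start; "wrist_torque": the same for the moment, N m; "finger_gap": finger opening in mm; "grip_force": force on a finger pad.
Only numpy, scipy, OpenCV 4.12 (cv2) and the standard library are available. Lean on these libraries where they do the work, as an engineer would, in place of code of your own. Each camera call takes 0.05 s, during which the arm holds its last target. There are 200 camera calls.

## Working session

There is one attempt and no reset: what is moved stays moved. The work goes in short steps, Python scripts to look and compute and a tool call to move; the robot and the scene stay as the last step left them, time stands still between calls to the robot, and variables do not carry over. Pictures are saved under pics/ and viewed, at most 10 in all, crops included, and the job is handed in when it is done.

Besides the shell and the picture viewer there is one more tool, called after "Call:" by a JSON object that holds its "api" and its "payload", one argument or row to a line. step_arm: Moves the arm, as the interface text tells. Its arguments: {"type":"object","properties":{"motion":{"type":"array","items":{"type":"array"}}},"required":["motion"]}

```bash
ls; mkdir -p pics; python3 - <<'E'
from rig import env, viewer
import cv2,numpy as np
print(env.observe())
for c in ["side","top"]:
    p,d=viewer.capture(c); cv2.imwrite(f"pics/{c}0.png",p); np.save(f"pics/{c}0.npy",d)
    print(c,viewer.calibration(c))
    for q in ["tray","holder","stick1","tumbler","pill_tin","cream_jar"]:
        print(q,[(np.round(r["box"]).tolist(),round(r["confidence"],2)) for r in viewer.search_frame(c,q)][:5])
E
```

```text
pics
{'t': 0.0, 'joint_pos': array([71.66653678, 30.77510943, -0.25596254, 88.16873731,  0.15072667,
       61.15150412, -4.08016486]), 'qvel': array([ 0.04813712,  0.17083868, -0.06506911, -0.02701495,  0.02349088,
       -0.00178363,  0.04629109]), 'effort': array([ 7.34897712e-04, -5.70984185e+01,  9.90521461e-01, -2.51601863e+01,
       -5.63706807e-02,  1.77149201e-02,  1.61663515e-04]), 'eef_pos': array([ 163.0357757 , -628.60767295,  237.87915468]), 'tcp_rot': array([-1.79905290e+02,  7.69079319e-03,  1.45461667e+01]), 'wrist_force': array([-7.29718846e-04,  1.05839759e+00, -1.49625000e+00]), 'wrist_torque': array([-0.06627404, -0.03789527,  0.00042266]), 'grip_force': 0.0, 'finger_gap': 88.12031436961249}
side {'vertical_fov': 43.34994815135306, 'cx': 284.8771816957344, 'cy': 201.13246949432923, 'eye': array([ 399.14378422, -749.30293527,  701.44086202]), 'attitude': array([-130.34756021,    0.48296602,  -15.50151048])}
tray [([173.0, 131.0, 115.0, 65.0], 0.92), ([296.0, 285.0, 60.0, 67.0], 0.42)]
holder []
stick1 [([253.0, 248.0, 13.0, 36.0], 0.9), ([296.0, 225.0, 9.0, 33.0]
[... 154 characters left out ...]
 0.82)]
pill_tin [([160.0, 234.0, 36.0, 35.0], 0.81)]
cream_jar [([325.0, 133.0, 24.0, 35.0], 0.73)]
top {'vertical_fov': 49.128791286051374, 'cx': 285.8601435232946, 'cy': 214.86008712758462, 'eye': array([ 425.8034257 ,  -52.53047051, 1111.8815688 ]), 'attitude': array([-1.70930584e+02,  9.90321513e-02, -9.15058845e+01])}
tray [([127.0, 192.0, 100.0, 109.0], 0.65)]
holder [([128.0, 190.0, 104.0, 112.0], 0.75), ([356.0, 198.0, 43.0, 33.0], 0.68)]
stick1 [([319.0, 169.0, 8.0, 16.0], 0.59), ([342.0, 280.0, 6.0, 8.0], 0.41), ([301.0, 206.0, 6.0, 11.0], 0.38)]
tumbler [([253.0, 117.0, 29.0, 38.0], 0.59)]
pill_tin [([270.0, 293.0, 27.0, 28.0], 0.9)]
cream_jar [([185.0, 134.0, 29.0, 31.0], 0.66)]
```

View pics/side0.png

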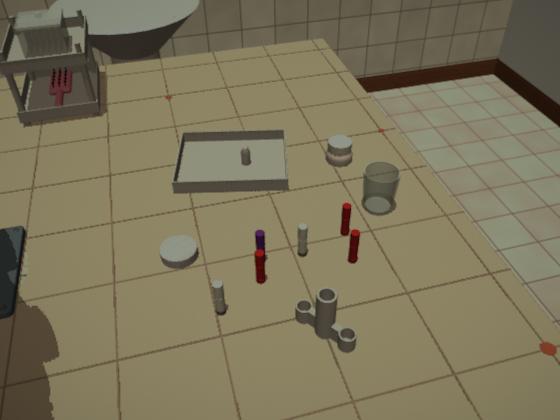

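View pics/top0.png

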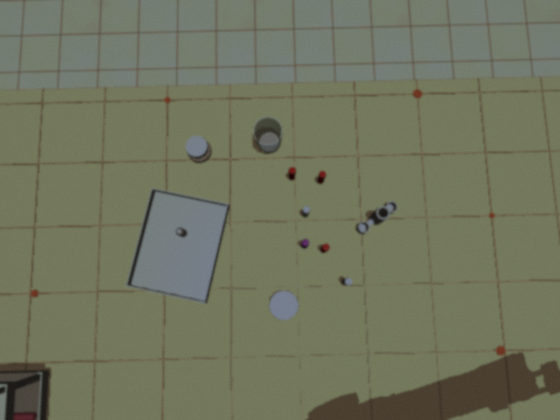

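The side view shows the holder's tube at (326,313) with cups at (305,311) and (347,339). The spigot is at (246,155). White sticks stand at (303,240) and (219,297); the purple one at (261,246) and the red ones at (260,267), (346,219) and (354,246) are look-alikes. The top view shows the tube at (383,213), the white sticks at (306,211) and (347,282), and the spigot at (181,232).

```bash
cat > h.py <<'E'
import numpy as np,cv2
from scipy.spatial.transform import Rotation as R
from rig import env,viewer
def cam(c):
    k=viewer.calibration(c); f=210/np.tan(np.radians(k["vertical_fov"]/2))
    return f,k["cx"],k["cy"],np.array(k["eye"]),R.from_euler("xyz",k["attitude"],degrees=True).as_matrix()
def cloud(c,d):
    f,cx,cy,e,M=cam(c); v,u=np.mgrid[:420,:560].astype(float)
    P=np.stack([(u-cx)/f*d,(v-cy)/f*d,d],-1)@M.T+e; P[d==0]=np.nan
    return P
def ray(c,u,v):
    f,cx,cy,e,M=cam(c); r=M@np.array([(u-cx)/f,(v-cy)/f,1]); return e,r/np.linalg.norm(r)
def tri(a,b):
    (e1,r1),(e2,r2)=ray("side",*a),ray("top",*b)
    t=np.linalg.lstsq(np.stack([r1,-r2],1),e2-e1,rcond=None)[0]
    p,q=e1+t[0]*r1,e2+t[1]*r2; return (p+q)/2,np.linalg.norm(p-q)
def proj(c,P):
    f,cx,cy,e,M=cam(c); q=(np.atleast_2d(P)-e)@M; return q[:,:2]/q[:,2:]*f+[cx,cy]
E
python3 - <<'E'
from h import *
for c in ["side","top"]:
    P=cloud(c,np.load(f"pics/{c}0.npy"))
    print(c,[[np.round(P[v,u]).tolist() for u in (60,200,300,420,500)] for v in (110,200,280,380)])
    im=cv2.imread(f"pics/{c}0.png")
    # boxes of objects: median xyz of the highest points
    for n,(u,v,w) in ({"tube":(326,296,7),"cup1":(305,306,6),"cup2":(347,334,6),"stA":(303,228,4),"stB":(218,284,4),"spig":(246,150,3)} if c=="side" else {"tube":(383,213,7),"cup1":(362,228,6),"cup2":(391,207,6),"stA":(306,211,4),"stB":(347,282,4),"spig":(181,232,4)}).items():
        Q=P[v-w:v+w+1,u-w:u+w+1].reshape(-1,3); Q=Q[np.isfinite(Q[:,2])]
        z=np.percentile(Q[:,2],97); T=Q[Q[:,2]>z-6]
        print(n,np.round(z,1),np.round(T.mean(0),1),np.round(T.min(0)),np.round(T.max(0)),len(T))
# crops
a=cv2.imread("pics/side0.png")[130:360,150:410];b=cv2.imread("pics/top0.png")[160:300,120:410]
cv2.imwrite("pics/c1.png",cv2.convertScaleAbs(cv2.resize(a,None,fx=2.6,fy=2.6,interpolation=cv2.INTER_CUBIC),alpha=1.3))
cv2.imwrite("pics/c2.png",cv2.convertScaleAbs(cv2.resize(b,None,fx=2.7,fy=2.7,interpolation=cv2.INTER_CUBIC),alpha=1.3))
E
```

```text
side [[[163.0, 500.0, 33.0], [501.0, 462.0, -2.0], [748.0, 385.0, 1.0], [1742.0, 1437.0, -761.0], [2144.0, 1312.0, -756.0]], [[168.0, 182.0, -2.0], [447.0, 102.0, -2.0], [645.0, 44.0, -1.0], [881.0, -25.0, -0.0], [1722.0, 657.0, -752.0]], [[178.0, -49.0, -0.0], [415.0, -117.0, 1.0], [583.0, -163.0, -2.0], [785.0, -219.0, -3.0], [919.0, -257.0, -3.0]], [[188.0, -254.0, 2.0], [386.0, -307.0, -3.0], [527.0, -348.0, -1.0], [696.0, -396.0, -1.0], [809.0, -427.0, -1.0]]]
tube 90.9 [ 587.6 -278.7   88.6] [ 575. -293.   85.] [ 601. -263.   92.] 103
cup1 31.2 [ 568.4 -242.5   29. ] [ 554. -256.   25.] [ 578. -228.   32.] 80
cup2 31.1 [ 613.8 -307.8   28.5] [ 600. -323.   25.] [ 623. -297.   32.] 58
stA 71.7 [ 603.4 -106.7   69.1] [ 597. -115.   66.] [611. -97.  72.] 56
stB 71.1 [ 438.2 -194.9   69.3] [ 432. -203.   66.] [ 445. -186.   72.] 67
spig 46.9 [564.  191.6  44.4] [559. 184.  41.] [569. 201.  48.] 20
top [[[889.0, 513.0, -0.0], [879.0, 156.0, -0.0], [873.0, -98.0, -3.0], [863.0, -403.0, 2.0], [860.0, -608.0, -3.0]], [[656.0, 503.0, -4.0], [645.0, 154.0, 4.0], [640.0, -91.0, -2.0], [631.0, -386.0, 3.0], [627.0, -584.0, -2.0]], [[460.0, 491.0, -2.0], [451.0, 155.0, 0.0], [444.0, -85.0, -3.0], [437.0, -372.0, 1.0], [432.0, -564.0, -1.0]], [[229.0, 480.0, -2.0], [221.0, 154.0, -1.0], [215.0, -78.0, 1.0], [207.0, -357.0, -3.0], [203.0, -542.0, -2.0]]]
tube 91.3 [ 589.2 -273.3   88.9] [ 574. -288.   85.] [ 604. -258.   94.] 80
cup1 30.4 [ 565.5 -238.1   28.3] [ 553. -250.   25.] [ 577. -226.   32.] 42
cup2 90.1 [ 594.6 -283.9   88.9] [ 587. -288.   85.] [ 603. -279.   94.] 21
stA 71.4 [ 604.2 -101.2   68.5] [ 597. -109.   66.] [610. -93.  73.] 37
stB 71.9 [ 438.9 -190.3   69. ] [ 431. -198.   66.] [ 445. -182.   74.] 42
spig 48.2 [565.3 196.   45.4] [560. 192.  43.] [572. 201.  49.] 22
```

View pics/c1.png

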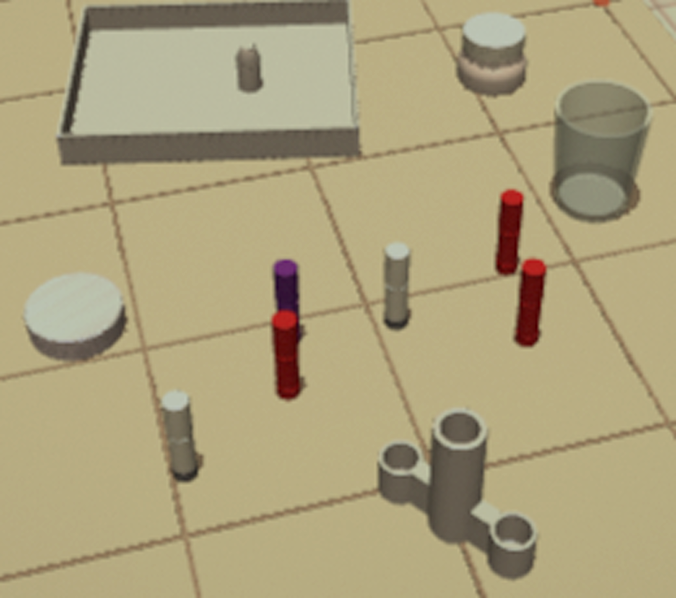

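View pics/c2.png

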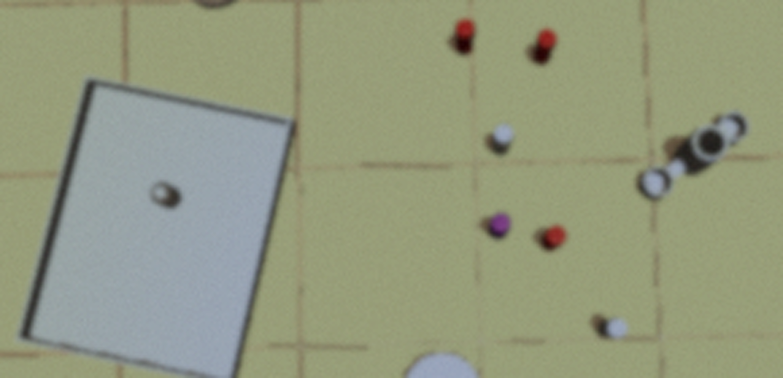

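Both views agree on the heights: tube 90, sticks 70 and spigot top about 46 mm. They also agree on the relative positions. The white sticks at side (303,240) and (219,297) are the ones meant, because the crop shows white bodies with grey feet and the others are purple or red. I'll move in now.

Call:
{"api": "step_arm", "payload": {
  "motion": [
    [[1,-0.47,0],-1,1],
    [[1,-0.47,0],-1,1],
    [[1,-0.47,0],-1,1],
    [[1,-0.47,0],-1,1],
    [[1,-0.47,0],-1,1],
    [[1,-0.47,0],-1,1],
    [[1,-0.47,0],-1,1],
    [[1,-0.47,0],-1,1]
  ]
}}

```text
t: 1.37
eef_pos: [248.1, -558.6, 238.8]
tcp_rot: [180.0, -0.0, 59.6]
wrist_force: [-0.1, 0.9, -0.5]
finger_gap: 88.3
grip_force: 0.0
```

Call:
{"api": "step_arm", "payload": {
  "motion": [
    [[0.97,0.35,0],-1,1],
    [[0.97,0.35,0],-1,1],
    [[0.97,0.35,0],-1,1],
    [[0.97,0.35,0],-1,1],
    [[0.97,0.35,0],-1,1],
    [[0.97,0.35,0],-1,1],
    [[0.97,0.35,0],-1,1],
    [[0.97,0.35,0],-1,1]
  ]
}}

```text
t: 2.03
eef_pos: [327.4, -492.8, 238.7]
tcp_rot: [180.0, -0.0, 104.5]
wrist_force: [-0.5, 0.0, -0.6]
finger_gap: 88.1
grip_force: 0.0
```

Call:
{"api": "step_arm", "payload": {
  "motion": [
    [[0.5,1,0],-0.455,1],
    [[0.5,1,0],-0.455,1],
    [[0.5,1,0],-0.455,1],
    [[0.5,1,0],-0.455,1],
    [[0.5,1,0],-0.455,1]
  ]
}}

```text
t: 2.45
eef_pos: [413.2, -417.8, 238.8]
tcp_rot: [180.0, 0.0, 125.1]
wrist_force: [-0.7, -1.1, -0.9]
finger_gap: 88.2
grip_force: 0.0
```

Call:
{"api": "step_arm", "payload": {
  "motion": [
    [[0.08,1,0.4],0,1],
    [[0.08,1,0.4],0,1],
    [[0.08,1,0.4],0,1],
    [[0.08,1,0.4],0,1]
  ]
}}

```text
t: 2.78
eef_pos: [491.5, -350.9, 196.8]
tcp_rot: [179.9, -0.2, 125.1]
wrist_force: [-0.5, 0.7, -0.8]
finger_gap: 88.2
grip_force: 0.0
```

Call:
{"api": "step_arm", "payload": {
  "motion": [
    [[0.08,1,0.4],0,1],
    [[0.08,1,0.4],0,1],
    [[0.08,1,0.4],0,1],
    [[0.08,1,0.4],0,1],
    [[0.08,1,0.4],0,1]
  ]
}}

```text
t: 3.2
eef_pos: [565.8, -292.1, 158.1]
tcp_rot: [-179.9, -0.0, 124.9]
wrist_force: [-0.1, -1.1, -0.4]
finger_gap: 88.2
grip_force: 0.0
```

Call:
{"api": "step_arm", "payload": {
  "motion": [
    [[0,0.27,0],0,1],
    [[0,0.27,0],0,1],
    [[0,0.27,0.4],0,1],
    [[0,0.27,0.8],0,1],
    [[0,0.27,1],0,1],
    [[0,0.27,1],0,1]
  ]
}}

```text
t: 3.7
eef_pos: [583.3, -278.1, 54.2]
tcp_rot: [-179.6, -0.3, 124.8]
wrist_force: [-1.6, 0.1, -0.2]
finger_gap: 88.1
grip_force: 0.0
```

```bash
python3 - <<'E'
from h import *
ims=[]
for c,(u,v) in {"side":(326,300),"top":(383,213)}.items():
    p,d=viewer.capture(c); a=p[v-45:v+45,u-45:u+45]; ims.append(cv2.resize(a,(400,400),interpolation=cv2.INTER_CUBIC))
cv2.imwrite("pics/g1.png",cv2.convertScaleAbs(np.hstack(ims),alpha=1.3))
print(env.observe()["eef_pos"])
E
```

```text
[ 587.50579344 -278.17632997   59.28352791]
```

View pics/g1.png

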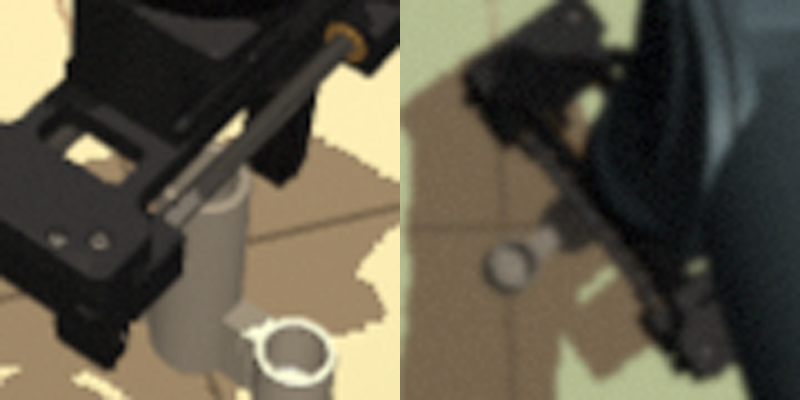

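The tube stands between the open fingers, with the side crop showing it at about (200,270) and both cups clear. I'll lower a little and grip.

Call:
{"api": "step_arm", "payload": {
  "motion": [
    [[0,0,0.07],0,1],
    [[0,0,0.07],0,0],
    [[0,0,0.07],0,0],
    [[0,0,0.07],0,0],
    [[0,0,0.07],0,0],
    [[0,0,0.07],0,0],
    [[0,0,0.07],0,0],
    [[0,0,0.07],0,0]
  ]
}}

```text
t: 4.47
eef_pos: [588.6, -275.8, 51.8]
tcp_rot: [180.0, 0.0, 125.0]
wrist_force: [0.4, 0.6, -0.3]
finger_gap: 43.5
grip_force: 0.0
```

Call:
{"api": "step_arm", "payload": {
  "motion": [
    [[0,0,0],0,0],
    [[0,0,0],0,0],
    [[0,0,0],0,0],
    [[0,0,0],0,0],
    [[0,0,0],0,0],
    [[0,0,0],0,0],
    [[0,0,0],0,0]
  ]
}}

```text
t: 5.05
eef_pos: [588.6, -275.7, 51.7]
tcp_rot: [180.0, -0.0, 125.0]
wrist_force: [0.3, 0.5, -1.3]
finger_gap: 30.3
grip_force: 29.8
```

Call:
{"api": "step_arm", "payload": {
  "motion": [
    [[0,0,-0.3],0,0],
    [[0,0,-0.6],0,0],
    [[0,0,-1],0,0],
    [[0,0,-1],0,0],
    [[0,0,-1],0,0],
    [[0,0,-1],0,0]
  ]
}}

```text
t: 5.55
eef_pos: [587.8, -275.9, 151.1]
tcp_rot: [-179.9, -0.0, 125.0]
wrist_force: [-0.5, -0.2, -1.1]
finger_gap: 30.2
grip_force: 29.8
```

Call:
{"api": "step_arm", "payload": {
  "motion": [
    [[0.3,0.18,0],0,0],
    [[0.6,0.36,0],0,0],
    [[0.9,0.55,0],0,0],
    [[1,0.62,0],0,0],
    [[1,0.62,0],0,0]
  ]
}}

```text
t: 5.97
eef_pos: [581.0, -152.9, 150.3]
tcp_rot: [-180.0, -0.2, 125.4]
wrist_force: [0.9, 0.4, -1.0]
finger_gap: 30.7
grip_force: 29.8
```

Call:
{"api": "step_arm", "payload": {
  "motion": [
    [[0.3,0.18,0],0,0],
    [[0.6,0.36,0],0,0],
    [[0.9,0.55,0],0,0],
    [[1,0.62,0],0,0],
    [[1,0.62,0],0,0]
  ]
}}

```text
t: 6.38
eef_pos: [574.7, -37.2, 150.8]
tcp_rot: [-180.0, -0.1, 125.3]
wrist_force: [-0.4, -0.2, -0.2]
finger_gap: 30.6
grip_force: 29.8
```

Call:
{"api": "step_arm", "payload": {
  "motion": [
    [[0.3,0.18,0],0,0],
    [[0.6,0.36,0],0,0],
    [[0.9,0.55,0],0,0],
    [[1,0.62,0],0,0],
    [[1,0.62,0],0,0]
  ]
}}

```text
t: 6.8
eef_pos: [568.5, 79.1, 151.2]
tcp_rot: [180.0, -0.1, 125.2]
wrist_force: [-0.6, 0.4, -0.2]
finger_gap: 30.2
grip_force: 29.8
```

Call:
{"api": "step_arm", "payload": {
  "motion": [
    [[0.3,0.18,0],0,0],
    [[0.6,0.36,0],0,0],
    [[0.9,0.55,0],0,0],
    [[1,0.63,0],0,0],
    [[1,0.63,0],0,0],
    [[1,0.63,0],0,0],
    [[1,0.63,0],0,0],
    [[1,0.63,0],0,0]
  ]
}}

```text
t: 7.47
eef_pos: [563.6, 191.3, 151.2]
tcp_rot: [-179.9, 0.1, 124.8]
wrist_force: [0.6, -0.5, -0.2]
finger_gap: 30.9
grip_force: 29.8
```

```bash
python3 - <<'E'
from h import *
ims=[];print(env.observe()["eef_pos"])
for c,(u,v) in {"side":(246,130),"top":(181,232)}.items():
    p,d=viewer.capture(c); np.save(f"pics/{c}1.npy",d); cv2.imwrite(f"pics/{c}1.png",p)
    a=p[v-50:v+50,u-50:u+50]; ims.append(cv2.resize(a,(400,400),interpolation=cv2.INTER_CUBIC))
cv2.imwrite("pics/g2.png",cv2.convertScaleAbs(np.hstack(ims),alpha=1.3))
# surface points of held holder tube & of spigot in the side depth: fit circle (fixed radius)
from scipy.optimize import least_squares
def fit(P,r,x0):
    f=lambda q:np.hypot(P[:,0]-q[0],P[:,1]-q[1])-r
    return least_squares(f,x0,loss="soft_l1",f_scale=1).x,len(P)
for tag in ["side0","side1"]:
    P=cloud("side",np.load(f"pics/{tag}.npy")).reshape(-1,3)
    for n,r,c0,z0,z1 in [("spigot",10,(564.5,193.5),8,32),("tube_tray",16,(564.5,193.5),134,175),("tube_low",16,(564.5,193.5),134,152),("tube_start",16,(588.5,-276),38,82)]:
        S=P[(np.hypot(P[:,0]-c0[0],P[:,1]-c0[1])<r+6)&(P[:,2]>z0)&(P[:,2]<z1)]
        if len(S)>10: print(tag,n,fit(S,r,c0))
E
```

```text
[563.60920808 191.31803537 151.19793569]
side0 spigot (array([563.20603634, 195.00271537]), 84)
side0 tube_start (array([ 588.32529603, -276.14956322]), 482)
side1 spigot (array([563.42174504, 194.53000563]), 79)
side1 tube_tray (array([563.12517583, 190.55696483]), 233)
side1 tube_low (array([562.44426484, 190.3633684 ]), 93)
```

View pics/g2.png

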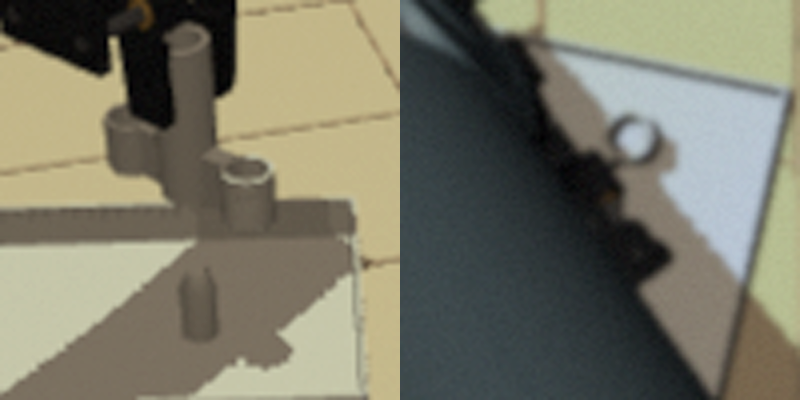

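The held holder hangs upright above the spigot: in the side crop the tube is at (190,130) and the spigot at (198,305). The circle fits in one camera ask for a shift of about (+0.3, +4) mm.

Call:
{"api": "step_arm", "payload": {
  "motion": [
    [[0.03,0.025,0],0,0],
    [[0.03,0.025,0.2],0,0],
    [[0.03,0.025,0.42],0,0],
    [[0.03,0.025,0.42],0,0],
    [[0.03,0.025,0.42],0,0],
    [[0.03,0.025,0.42],0,0]
  ]
}}

```text
t: 8.07
eef_pos: [563.7, 198.9, 110.6]
tcp_rot: [179.9, 0.0, 125.0]
wrist_force: [0.7, -0.3, -0.6]
finger_gap: 30.7
grip_force: 29.8
```

```bash
cat >> h.py <<'E'
from scipy.optimize import least_squares
def circ(P,r,c0,z0,z1):
    S=P[(np.hypot(P[:,0]-c0[0],P[:,1]-c0[1])<r+6)&(P[:,2]>z0)&(P[:,2]<z1)]
    f=lambda q:np.hypot(S[:,0]-q[0],S[:,1]-q[1])-r
    return (np.round(least_squares(f,c0,loss="soft_l1",f_scale=1).x,1),len(S)) if len(S)>10 else (None,len(S))
E
python3 - <<'E'
from h import *
print(env.observe()["eef_pos"])
for i in range(2):
    p,d=viewer.capture("side"); P=cloud("side",d).reshape(-1,3)
    print("spig",circ(P,10,(563.5,194.5),8,34),"tube",circ(P,16,(563.5,194.5),92,130),circ(P,16,(563.5,194.5),92,108))
E
```

```text
[563.67154402 198.86102506 110.61470512]
spig (array([563.6, 194.4]), 88) tube (array([562.4, 197.8]), 212) (array([562.4, 198.3]), 87)
spig (array([563.3, 194.6]), 85) tube (array([562.8, 198.2]), 214) (array([562.8, 198.5]), 93)
```

Call:
{"api": "step_arm", "payload": {
  "motion": [
    [[-0.033,-0.015,0],0,0],
    [[-0.033,-0.015,0],0,0],
    [[-0.033,-0.015,0],0,0],
    [[-0.033,-0.015,0.04],0,0],
    [[-0.033,-0.015,0.04],0,0],
    [[-0.033,-0.015,0.04],0,0]
  ]
}}

```text
t: 8.67
eef_pos: [563.6, 195.0, 105.3]
tcp_rot: [-180.0, -0.0, 125.0]
wrist_force: [-0.3, -0.5, -0.7]
finger_gap: 30.3
grip_force: 29.8
```

```bash
python3 - <<'E'
from h import *
print(env.observe()["eef_pos"])
for i in range(2):
    p,d=viewer.capture("side"); P=cloud("side",d).reshape(-1,3)
    print("spig",circ(P,10,(563.5,194.5),8,34),"tube",circ(P,16,(563.5,194.5),89,126),circ(P,16,(563.5,194.5),88,104))
E
```

```text
[563.56498458 194.95756253 105.34935196]
spig (array([563.5, 194.7]), 86) tube (array([563. , 194.4]), 200) (array([562.4, 194.1]), 83)
spig (array([563.7, 194.6]), 85) tube (array([562.9, 194.3]), 199) (array([562.4, 194.2]), 86)
```

Call:
{"api": "step_arm", "payload": {
  "motion": [
    [[-0.001,0.007,0.04],0,0],
    [[-0.001,0.007,0.08],0,0],
    [[-0.001,0.007,0.12],0,0],
    [[-0.001,0.007,0.16],0,0],
    [[-0.001,0.007,0.2],0,0],
    [[-0.001,0.007,0.24],0,0],
    [[-0.001,0.007,0.24],0,0]
  ]
}}

```text
t: 9.35
eef_pos: [563.9, 195.0, 80.7]
tcp_rot: [-179.9, -0.0, 125.0]
wrist_force: [0.7, -0.2, -1.0]
finger_gap: 30.6
grip_force: 29.8
```

Call:
{"api": "step_arm", "payload": {
  "motion": [
    [[0,0,0.06],0,0],
    [[0,0,0.12],0,0],
    [[0,0,0.17],0,0],
    [[0,0,0.21],0,0],
    [[0,0,0.24],0,0],
    [[0,0,0.25],0,0],
    [[0,0,0.26],0,0],
    [[0,0,0.26],0,0]
  ]
}}

```text
t: 10.02
eef_pos: [564.6, 195.4, 55.8]
tcp_rot: [180.0, 0.0, 125.0]
wrist_force: [-1.1, 0.0, -2.0]
finger_gap: 30.4
grip_force: 29.8
```

Nearly down. I'll press on until there is contact.

Call:
{"api": "step_arm", "payload": {
  "motion": [
    [[0,0,0.01],0,0],
    [[0,0,0.02],0,0],
    [[0,0,0.03],0,0],
    [[0,0,0.03],0,0],
    [[0,0,0.03],0,0]
  ]
}}

```text
t: 10.43
eef_pos: [565.6, 196.0, 55.0]
tcp_rot: [179.9, 0.1, 125.0]
wrist_force: [-3.4, -0.8, 16.4]
finger_gap: 30.7
grip_force: 30.0
```

Call:
{"api": "step_arm", "payload": {
  "motion": [
    [[0,0,-0.02],0,0],
    [[0,0,-0.02],0,1],
    [[0,0,-0.02],0,1],
    [[0,0,-0.02],0,1],
    [[0,0,-0.02],0,1],
    [[0,0,-0.02],0,1],
    [[0,0,-0.02],0,1],
    [[0,0,-0.02],0,1]
  ]
}}

```text
t: 11.1
eef_pos: [564.4, 195.3, 54.6]
tcp_rot: [-180.0, -0.0, 125.0]
wrist_force: [0.5, -0.6, -0.5]
finger_gap: 74.9
grip_force: 0.0
```

Call:
{"api": "step_arm", "payload": {
  "motion": [
    [[0,0,-0.3],0,1],
    [[0,0,-0.6],0,1],
    [[0,0,-1],0,0.6],
    [[0,0,-1],0,0.6],
    [[0,0,-1],0,0.6]
  ]
}}

```text
t: 11.52
eef_pos: [566.0, 196.0, 157.0]
tcp_rot: [179.7, 0.1, 125.0]
wrist_force: [-0.8, -0.5, -0.6]
finger_gap: 70.3
grip_force: 0.0
```

Call:
{"api": "step_arm", "payload": {
  "motion": [
    [[-0.4,-0.2,0],0,0.6],
    [[-0.8,-0.4,0],0,0.6],
    [[-1,-0.5,0],0,0.6],
    [[-1,-0.5,0],0,0.6],
    [[-1,-0.5,0],0,0.6]
  ]
}}

```text
t: 11.93
eef_pos: [580.4, 82.0, 153.1]
tcp_rot: [-179.8, -0.0, 124.8]
wrist_force: [-0.1, 0.7, -0.6]
finger_gap: 52.9
grip_force: 0.0
```

```bash
python3 - <<'E'
from h import *
print(env.observe()["eef_pos"])
p,d=viewer.capture("side"); P=cloud("side",d).reshape(-1,3); cv2.imwrite("pics/side2.png",p)
np.save("pics/side2.npy",d)
c0=(564.5,195)
print("tube lo/hi",circ(P,16,c0,40,60),circ(P,16,c0,68,88))
S=P[(np.hypot(P[:,0]-c0[0],P[:,1]-c0[1])<24)]; print("top z",np.nanpercentile(S[:,2],[95,98,99]))
ang=np.radians(125)
for s in (1,-1):
    q=np.array(c0)+s*42*np.array([np.cos(ang),np.sin(ang)]); print("cup",q,circ(P,14,q,12,30))
for n,q in {"stA":(604,-104),"stB":(438.5,-193)}.items(): print(n,circ(P,8.5,q,12,60))
for n,q in {"purple":(525,-100),"tumbler":(800,-40)}.items(): pass
p2,d2=viewer.capture("top"); P2=cloud("top",d2).reshape(-1,3)
for n,r,q,z0,z1 in [("tube",16,c0,70,100)]:
    S=P2[(np.hypot(P2[:,0]-q[0],P2[:,1]-q[1])<r+6)&(P2[:,2]>z0)]; print(len(S), S.mean(0) if len(S) else 0)
cv2.imwrite("pics/g3.png",cv2.convertScaleAbs(np.hstack([cv2.resize(p[90:200,170:310],(420,330),interpolation=3),cv2.resize(p2[180:290,110:250],(380,300),interpolation=3)[:,:].copy() if 0 else cv2.resize(p2[180:290,110:240],(380,330),interpolation=3)]),alpha=1.3))
E
```

```text
[580.40073904  81.95044565 153.09825273]
tube lo/hi (array([563.7, 194.9]), 111) (array([564.7, 193.9]), 79)
top z [90.73138169 93.54134162 94.01906435]
cup [540.40978967 229.40438586] (array([541.6, 227.2]), 94)
cup [588.59021033 160.59561414] (array([586.8, 159.4]), 130)
stA (array([ 603.6, -103.7]), 164)
stB (array([ 437.2, -192.9]), 192)
33 [561.33838668 207.36386735  89.73189783]
```

View pics/g3.png

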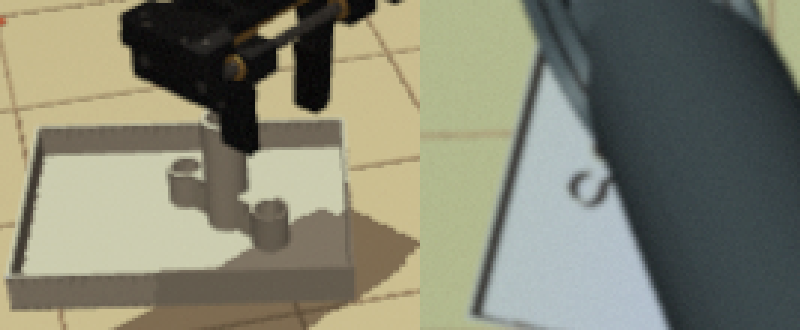

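The holder is home: its top reads 94 mm, the axis agrees with the spigot and both cups are empty. In the left crop the tube is at (225,170) and the cups at (185,182) and (270,225). Next is stick A.

Call:
{"api": "step_arm", "payload": {
  "motion": [
    [[-0.4,-0.22,0],0,0.6],
    [[-0.84,-0.44,0],0,0.6],
    [[-0.84,-0.44,0],0,0.6],
    [[-0.84,-0.44,0],0,0.6]
  ]
}}

```text
t: 12.37
eef_pos: [593.3, -13.0, 153.9]
tcp_rot: [-179.9, 0.1, 124.8]
wrist_force: [-0.3, 0.6, 0.1]
finger_gap: 52.5
grip_force: 0.0
```

Call:
{"api": "step_arm", "payload": {
  "motion": [
    [[-0.4,-0.22,0],0,0.6],
    [[-0.83,-0.45,0.2],0,0.6],
    [[-0.83,-0.45,0.4],0,0.6],
    [[-0.83,-0.45,0.4],0,0.6],
    [[-0.83,-0.45,0.4],0,0.6],
    [[-0.83,-0.45,0.4],0,0.6],
    [[-0.83,-0.45,0.4],0,0.6]
  ]
}}

```text
t: 12.95
eef_pos: [604.8, -99.6, 115.9]
tcp_rot: [179.9, -0.0, 125.3]
wrist_force: [0.1, 0.3, -0.6]
finger_gap: 52.6
grip_force: 0.0
```

Call:
{"api": "step_arm", "payload": {
  "motion": [
    [[0,0,0],0,0.6],
    [[0,0,0],0,0.6],
    [[0,0,0],0,0.6]
  ]
}}

```text
t: 13.2
eef_pos: [604.3, -102.3, 115.4]
tcp_rot: [180.0, 0.0, 125.1]
wrist_force: [-0.5, 0.6, -0.9]
finger_gap: 52.6
grip_force: 0.0
```

Call:
{"api": "step_arm", "payload": {
  "motion": [
    [[-0.007,-0.009,0.3],0,0.6],
    [[-0.007,-0.009,0.6],0,0.6],
    [[-0.007,-0.009,0.77],0,0.6],
    [[-0.007,-0.009,0.77],0,0.6],
    [[-0.007,-0.009,0.77],0,0.6],
    [[-0.007,-0.009,0.77],0,0.6],
    [[-0.007,-0.009,0.77],0,0],
    [[-0.007,-0.009,0.77],0,0]
  ]
}}

```text
t: 13.87
eef_pos: [604.7, -104.3, 39.2]
tcp_rot: [179.9, 0.1, 125.0]
wrist_force: [-0.5, -0.4, 0.6]
finger_gap: 41.8
grip_force: 0.0
```

Call:
{"api": "step_arm", "payload": {
  "motion": [
    [[0,0,0],0,0],
    [[0,0,0],0,0],
    [[0,0,0],0,0],
    [[0,0,0],0,0],
    [[0,0,0],0,0],
    [[0,0,0],0,0],
    [[0,0,0],0,0],
    [[0,0,0],0,0]
  ]
}}

```text
t: 14.53
eef_pos: [603.6, -104.3, 37.8]
tcp_rot: [180.0, 0.0, 125.0]
wrist_force: [-0.4, -0.4, 1.7]
finger_gap: 16.3
grip_force: 30.0
```

Call:
{"api": "step_arm", "payload": {
  "motion": [
    [[0,0,-0.3],0,0],
    [[0,0,-0.6],0,0],
    [[0,0,-1],0,0],
    [[0,0,-1],0,0],
    [[0,0,-1],0,0]
  ]
}}

```text
t: 14.95
eef_pos: [605.1, -104.3, 139.9]
tcp_rot: [179.8, 0.2, 125.0]
wrist_force: [0.5, -0.1, 0.1]
finger_gap: 16.5
grip_force: 30.0
```

Call:
{"api": "step_arm", "payload": {
  "motion": [
    [[0.25,0.15,0],0,0],
    [[0.5,0.3,0],0,0],
    [[0.75,0.46,0],0,0],
    [[0.75,0.46,0],0,0]
  ]
}}

```text
t: 15.28
eef_pos: [596.6, -8.2, 136.6]
tcp_rot: [179.9, -0.3, 125.5]
wrist_force: [-0.6, 1.2, 0.3]
finger_gap: 16.0
grip_force: 30.0
```

Call:
{"api": "step_arm", "payload": {
  "motion": [
    [[0.25,0.15,0],0,0],
    [[0.5,0.3,0],0,0],
    [[0.75,0.46,0],0,0],
    [[0.75,0.46,0],0,0]
  ]
}}

```text
t: 15.62
eef_pos: [590.9, 79.4, 136.7]
tcp_rot: [179.9, -0.3, 125.5]
wrist_force: [0.3, 0.9, 0.8]
finger_gap: 16.4
grip_force: 30.0
```

Call:
{"api": "step_arm", "payload": {
  "motion": [
    [[0.25,0.15,0],0,0],
    [[0.5,0.3,0],0,0],
    [[0.75,0.46,0],0,0],
    [[0.75,0.46,0.3],0,0],
    [[0.75,0.46,0.4],0,0],
    [[0.75,0.46,0.4],0,0],
    [[0.75,0.46,0.4],0,0],
    [[0.75,0.46,0.4],0,0]
  ]
}}

```text
t: 16.28
eef_pos: [587.9, 157.9, 97.9]
tcp_rot: [-180.0, 0.0, 124.9]
wrist_force: [0.6, 0.7, -0.3]
finger_gap: 16.5
grip_force: 30.0
```

```bash
python3 - <<'E'
from h import *
print(env.observe()["eef_pos"])
for i in range(2):
    p,d=viewer.capture("side"); P=cloud("side",d).reshape(-1,3)
    print("tube",circ(P,16,(564.2,194.5),40,88),"cupb",circ(P,14,(587.4,159.5),12,30),"cupa",circ(P,14,(540.8,229.3),12,30),"stick",circ(P,8.5,(588,160),62,90),circ(P,8.5,(588,160),62,75))
    S=P[np.hypot(P[:,0]-588,P[:,1]-160)<12]; h=np.histogram(S[:,2],np.arange(28,100,6))[0]; print(h)
cv2.imwrite("pics/g4.png",cv2.convertScaleAbs(cv2.resize(p[90:200,180:320],(700,550),interpolation=3),alpha=1.3))
E
```

```text
[587.90571263 157.85797877  97.92034301]
tube (array([563.9, 194.5]), 274) cupb (array([586.9, 159.5]), 132) cupa (array([541.4, 227.2]), 93) stick (array([586.8, 157.6]), 83) (array([587. , 157.7]), 45)
[20 10  0  0  0  7 16 18 14 10 11]
tube (array([563.7, 194.7]), 280) cupb (array([586.8, 159.6]), 134) cupa (array([540.9, 227.6]), 94) stick (array([587. , 158.2]), 80) (array([586.9, 158.3]), 39)
[24  6  0  0  0 12 19 16 16 15 14]
```

View pics/g4.png

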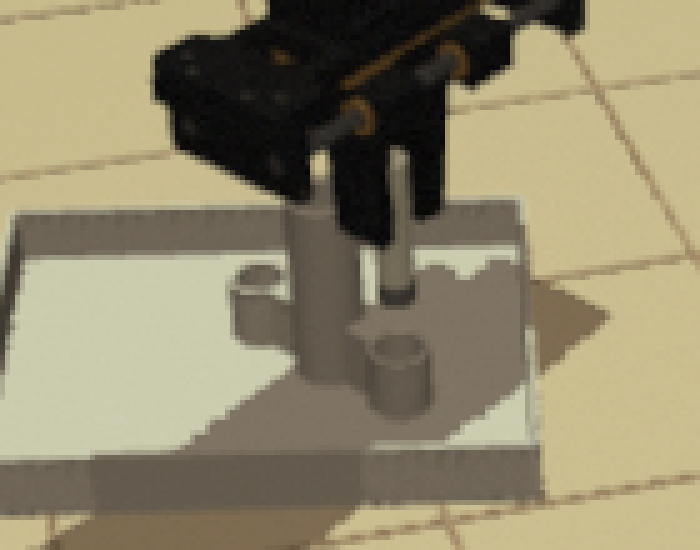

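Stick A hangs at (397,230) above the open cup at (398,350), and needs only about +1.6 mm in y. Lowering it.

Call:
{"api": "step_arm", "payload": {
  "motion": [
    [[0.013,0.009,0],0,0],
    [[0.013,0.009,0.05],0,0],
    [[0.013,0.009,0.1],0,0],
    [[0.013,0.009,0.16],0,0],
    [[0.013,0.009,0.16],0,0],
    [[0.013,0.009,0.16],0,0]
  ]
}}

```text
t: 16.88
eef_pos: [587.0, 160.7, 81.0]
tcp_rot: [-179.9, -0.0, 125.0]
wrist_force: [-0.1, -0.0, 0.3]
finger_gap: 16.3
grip_force: 30.0
```

```bash
python3 - <<'E'
from h import *
print(env.observe()["eef_pos"])
for i in range(2):
    p,d=viewer.capture("side"); P=cloud("side",d).reshape(-1,3)
    print("cupb",circ(P,14,(587.4,159.5),12,28),"stick",circ(P,8.5,(588,160),48,78))
E
```

```text
[586.95656925 160.65264464  81.01588585]
cupb (array([586.7, 159.8]), 110) stick (array([585.5, 160.6]), 85)
cupb (array([586.1, 159.6]), 115) stick (array([585.9, 160.5]), 82)
```

Call:
{"api": "step_arm", "payload": {
  "motion": [
    [[-0.01,0.001,0.04],0,0],
    [[-0.01,0.001,0.09],0,0],
    [[-0.01,0.001,0.14],0,0],
    [[-0.01,0.001,0.19],0,0],
    [[-0.01,0.001,0.24],0,0],
    [[-0.01,0.001,0.29],0,0],
    [[-0.01,0.001,0.33],0,0],
    [[-0.01,0.001,0.33],0,0]
  ]
}}

```text
t: 17.65
eef_pos: [587.5, 159.9, 47.6]
tcp_rot: [-179.9, -0.0, 125.0]
wrist_force: [0.2, -0.1, -0.6]
finger_gap: 16.0
grip_force: 30.0
```

Call:
{"api": "step_arm", "payload": {
  "motion": [
    [[0,0,0.015],0,0],
    [[0,0,0.015],0,0],
    [[0,0,0.015],0,0.6],
    [[0,0,0.015],0,0.6],
    [[0,0,0.015],0,0.6],
    [[0,0,0.015],0,0.6],
    [[0,0,0.015],0,0.6],
    [[0,0,0.015],0,0.6]
  ]
}}

```text
t: 18.32
eef_pos: [588.1, 160.1, 47.3]
tcp_rot: [180.0, 0.0, 125.0]
wrist_force: [1.3, -0.2, -0.6]
finger_gap: 52.3
grip_force: 0.0
```

Call:
{"api": "step_arm", "payload": {
  "motion": [
    [[0,0,-0.3],0,0.6],
    [[0,0,-0.6],0,0.6],
    [[0,0,-1],0,0.6],
    [[0,0,-1],0,0.6],
    [[0,0,-1],0,0.6]
  ]
}}

```text
t: 18.73
eef_pos: [589.7, 160.6, 149.6]
tcp_rot: [179.7, 0.1, 125.0]
wrist_force: [-0.5, -0.6, -0.3]
finger_gap: 53.1
grip_force: 0.0
```

Call:
{"api": "step_arm", "payload": {
  "motion": [
    [[-0.4,-0.4,0],0,0.6],
    [[-0.72,-0.8,0],0,0.6],
    [[-0.72,-1,0],0,0.6],
    [[-0.72,-1,0],0,0.6],
    [[-0.72,-1,0],0,0.6]
  ]
}}

```text
t: 19.15
eef_pos: [545.7, 40.5, 145.7]
tcp_rot: [-179.8, -0.0, 124.8]
wrist_force: [-0.1, 1.2, 0.5]
finger_gap: 52.6
grip_force: 0.0
```

```bash
python3 - <<'E'
from h import *
print(env.observe()["eef_pos"])
for i in range(2):
    p,d=viewer.capture("side"); P=cloud("side",d).reshape(-1,3)
    S=P[np.hypot(P[:,0]-587,P[:,1]-160)<12]
    print("tube",circ(P,16,(564.2,194.5),40,88),"cupb",circ(P,14,(587.4,159.5),12,28),"stick",circ(P,8.5,(588,160),40,76),np.nanpercentile(S[:,2],[97,99]),"stB",circ(P,8.5,(437.5,-193),12,60))
E
```

```text
[545.65769663  40.46856695 145.69867117]
tube (array([563.3, 194.7]), 192) cupb (array([586.9, 160.1]), 94) stick (array([587.9, 159.7]), 107) [75.90503635 76.50873703] stB (array([ 437.2, -192.9]), 195)
tube (array([563.5, 194.7]), 180) cupb (array([587. , 160.1]), 90) stick (array([587.6, 160.1]), 109) [77.26196845 78.40279067] stB (array([ 436.9, -192.9]), 191)
```

Stick A is in: its top is at about 77 mm, on the cup's axis. Now stick B.

Call:
{"api": "step_arm", "payload": {
  "motion": [
    [[-0.2,-0.35,0],0,0.6],
    [[-0.435,-0.75,0],0,0.6],
    [[-0.435,-0.75,0],0,0.6],
    [[-0.435,-0.75,0],0,0.6]
  ]
}}

```text
t: 19.58
eef_pos: [510.5, -36.5, 146.7]
tcp_rot: [-179.9, -0.0, 124.9]
wrist_force: [0.5, -0.2, 0.1]
finger_gap: 52.8
grip_force: 0.0
```

Call:
{"api": "step_arm", "payload": {
  "motion": [
    [[-0.2,-0.35,0],0,0.6],
    [[-0.435,-0.75,0],0,0.6],
    [[-0.435,-0.75,0],0,0.6],
    [[-0.435,-0.75,0],0,0.6]
  ]
}}

```text
t: 19.92
eef_pos: [474.7, -114.3, 147.0]
tcp_rot: [-180.0, -0.0, 124.9]
wrist_force: [-0.8, 0.4, 0.3]
finger_gap: 53.1
grip_force: 0.0
```

Call:
{"api": "step_arm", "payload": {
  "motion": [
    [[-0.2,-0.35,0],0,0.6],
    [[-0.435,-0.75,0.2],0,0.6],
    [[-0.435,-0.75,0.4],0,0.6],
    [[-0.435,-0.75,0.4],0,0.6],
    [[-0.435,-0.75,0.4],0,0.6],
    [[-0.435,-0.75,0.4],0,0.6],
    [[-0.435,-0.75,0.4],0,0.6],
    [[-0.435,-0.75,0.4],0,0.6]
  ]
}}

```text
t: 20.58
eef_pos: [439.8, -190.7, 108.2]
tcp_rot: [179.9, 0.1, 125.2]
wrist_force: [0.7, 0.1, 0.1]
finger_gap: 52.9
grip_force: 0.0
```

Call:
{"api": "step_arm", "payload": {
  "motion": [
    [[-0.004,-0.015,0.2],0,0.6],
    [[-0.004,-0.015,0.5],0,0.6],
    [[-0.004,-0.015,0.7],0,0.6],
    [[-0.004,-0.015,0.7],0,0.6],
    [[-0.004,-0.015,0.7],0,0.6],
    [[-0.004,-0.015,0.7],0,0.6],
    [[-0.004,-0.015,0.7],0,0],
    [[-0.004,-0.015,0.7],0,0]
  ]
}}

```text
t: 21.25
eef_pos: [438.1, -193.8, 38.5]
tcp_rot: [179.9, 0.1, 125.0]
wrist_force: [-0.1, 0.5, 0.9]
finger_gap: 41.7
grip_force: 0.0
```

Call:
{"api": "step_arm", "payload": {
  "motion": [
    [[0,0,0],0,0],
    [[0,0,0],0,0],
    [[0,0,0],0,0],
    [[0,0,0],0,0],
    [[0,0,0],0,0],
    [[0,0,0],0,0],
    [[0,0,0],0,0],
    [[0,0,0],0,0]
  ]
}}

```text
t: 21.92
eef_pos: [437.2, -193.5, 37.3]
tcp_rot: [180.0, 0.0, 125.0]
wrist_force: [0.4, -0.7, 2.0]
finger_gap: 16.0
grip_force: 30.0
```

Call:
{"api": "step_arm", "payload": {
  "motion": [
    [[0,0,-0.3],0,0],
    [[0,0,-0.6],0,0],
    [[0,0,-1],0,0],
    [[0,0,-1],0,0],
    [[0,0,-1],0,0],
    [[0,0,-1],0,0]
  ]
}}

```text
t: 22.42
eef_pos: [436.6, -193.5, 136.8]
tcp_rot: [-180.0, -0.0, 125.0]
wrist_force: [-0.0, -0.5, -1.8]
finger_gap: 16.3
grip_force: 30.0
```

Call:
{"api": "step_arm", "payload": {
  "motion": [
    [[0.2,0.23,-0.05],0,0],
    [[0.45,0.52,-0.1],0,0],
    [[0.72,0.82,-0.1],0,0],
    [[0.72,0.82,-0.1],0,0]
  ]
}}

```text
t: 22.75
eef_pos: [464.0, -78.7, 146.5]
tcp_rot: [179.8, -0.2, 125.6]
wrist_force: [0.3, 0.6, -0.0]
finger_gap: 16.7
grip_force: 30.0
```

Call:
{"api": "step_arm", "payload": {
  "motion": [
    [[0.2,0.23,0],0,0],
    [[0.45,0.52,0],0,0],
    [[0.72,0.82,0],0,0],
    [[0.72,0.82,0],0,0]
  ]
}}

```text
t: 23.08
eef_pos: [489.3, 27.7, 146.5]
tcp_rot: [179.8, -0.3, 125.6]
wrist_force: [-0.4, 0.4, -0.1]
finger_gap: 16.4
grip_force: 30.0
```

Call:
{"api": "step_arm", "payload": {
  "motion": [
    [[0.2,0.23,0],0,0],
    [[0.45,0.52,0],0,0],
    [[0.72,0.82,0],0,0],
    [[0.72,0.82,0],0,0]
  ]
}}

```text
t: 23.42
eef_pos: [514.4, 134.0, 146.6]
tcp_rot: [179.8, -0.3, 125.6]
wrist_force: [0.1, 1.1, 0.3]
finger_gap: 16.1
grip_force: 30.0
```

Call:
{"api": "step_arm", "payload": {
  "motion": [
    [[0.2,0.23,0],0,0],
    [[0.45,0.52,0],0,0],
    [[0.71,0.82,0],0,0],
    [[0.71,0.82,0],0,0],
    [[0.71,0.82,0.2],0,0],
    [[0.71,0.82,0.4],0,0],
    [[0.71,0.82,0.4],0,0],
    [[0.71,0.82,0.4],0,0]
  ]
}}

```text
t: 24.08
eef_pos: [539.5, 228.7, 105.3]
tcp_rot: [-179.7, -0.1, 125.1]
wrist_force: [0.6, 0.3, 0.7]
finger_gap: 16.6
grip_force: 30.0
```

Call:
{"api": "step_arm", "payload": {
  "motion": [
    [[0,0,0],0,0],
    [[0,0,0],0,0],
    [[0,0,0],0,0]
  ]
}}

```text
t: 24.33
eef_pos: [541.7, 229.9, 108.1]
tcp_rot: [179.9, 0.0, 125.0]
wrist_force: [-0.4, 0.5, 0.0]
finger_gap: 15.9
grip_force: 30.0
```

```bash
python3 - <<'E'
from h import *
print(env.observe()["eef_pos"])
for i in range(2):
    p,d=viewer.capture("side"); P=cloud("side",d).reshape(-1,3)
    print("tube",circ(P,16,(564.2,194.5),40,88),"cupa",circ(P,14,(540.5,229.3),12,30),"stick",circ(P,8.5,(540.5,229.3),70,100),"A",circ(P,8.5,(588,160),40,76))
cv2.imwrite("pics/g5.png",cv2.convertScaleAbs(cv2.resize(p[80:190,180:320],(700,550),interpolation=3),alpha=1.3))
E
```

```text
[541.65962981 229.88304323 108.14665777]
tube (array([563.7, 194.5]), 303) cupa (array([541.6, 226.9]), 94) stick (array([540.8, 229.6]), 80) A (array([587.6, 160. ]), 110)
tube (array([563.8, 194.5]), 300) cupa (array([541.3, 227.4]), 88) stick (array([540.5, 230.3]), 83) A (array([587.4, 160. ]), 113)
```

View pics/g5.png

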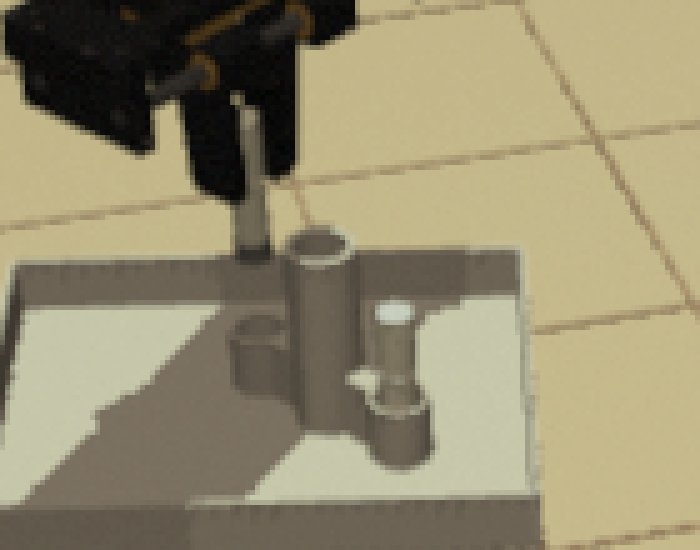

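Stick A stands in the near cup at (395,350). Stick B hangs at (250,190) above the far cup at (258,345). Shifting about 1 mm and lowering.

Call:
{"api": "step_arm", "payload": {
  "motion": [
    [[-0.009,-0.008,0],0,0],
    [[-0.009,-0.008,0.1],0,0],
    [[-0.009,-0.008,0.2],0,0],
    [[-0.009,-0.008,0.31],0,0],
    [[-0.009,-0.008,0.31],0,0],
    [[-0.009,-0.008,0.31],0,0]
  ]
}}

```text
t: 24.93
eef_pos: [540.0, 228.3, 74.9]
tcp_rot: [-179.9, -0.0, 125.0]
wrist_force: [-0.1, 0.4, 0.4]
finger_gap: 16.3
grip_force: 30.0
```

Call:
{"api": "step_arm", "payload": {
  "motion": [
    [[0,0,0.04],0,0],
    [[0,0,0.08],0,0],
    [[0,0,0.12],0,0],
    [[0,0,0.15],0,0],
    [[0,0,0.15],0,0]
  ]
}}

```text
t: 25.35
eef_pos: [540.6, 228.4, 60.5]
tcp_rot: [-179.9, -0.0, 125.0]
wrist_force: [-0.8, -0.6, -0.0]
finger_gap: 16.6
grip_force: 30.0
```

Call:
{"api": "step_arm", "payload": {
  "motion": [
    [[0,0,0.04],0,0],
    [[0,0,0.08],0,0],
    [[0,0,0.12],0,0],
    [[0,0,0.14],0,0],
    [[0,0,0.14],0,0],
    [[0,0,0.14],0,0]
  ]
}}

```text
t: 25.85
eef_pos: [540.8, 228.6, 47.0]
tcp_rot: [-180.0, -0.0, 125.0]
wrist_force: [-0.6, -0.3, -0.4]
finger_gap: 16.3
grip_force: 30.0
```

Call:
{"api": "step_arm", "payload": {
  "motion": [
    [[0,0,0],0,0.6],
    [[0,0,0],0,0.6],
    [[0,0,0],0,0.6],
    [[0,0,0],0,0.6],
    [[0,0,0],0,0.6],
    [[0,0,0],0,0.6],
    [[0,0,0],0,0.6]
  ]
}}

```text
t: 26.43
eef_pos: [540.9, 228.6, 47.2]
tcp_rot: [-180.0, 0.0, 125.0]
wrist_force: [0.8, -0.2, -0.2]
finger_gap: 52.8
grip_force: 0.0
```

Call:
{"api": "step_arm", "payload": {
  "motion": [
    [[0,0,-0.3],0,0.6],
    [[0,0,-0.6],0,0.6],
    [[0,0,-1],0,0.6],
    [[0,0,-1],0,0.6],
    [[0,0,-1],0,0.6],
    [[0,0,-1],0,0.6]
  ]
}}

```text
t: 26.93
eef_pos: [540.7, 228.2, 146.8]
tcp_rot: [-180.0, 0.0, 125.0]
wrist_force: [0.3, 0.1, -0.9]
finger_gap: 52.8
grip_force: 0.0
```

Call:
{"api": "step_arm", "payload": {
  "motion": [
    [[0,-0.3,0],0,0.6],
    [[0,-0.6,0],0,0.6],
    [[0,-1,0],0,0.6],
    [[0,-1,0],0,0.6],
    [[0,-1,0],0,0.6],
    [[0,-1,0],0,0.6]
  ]
}}

```text
t: 27.43
eef_pos: [459.1, 171.2, 146.6]
tcp_rot: [-180.0, -0.0, 125.0]
wrist_force: [1.2, 1.4, 0.5]
finger_gap: 53.1
grip_force: 0.0
```

```bash
python3 - <<'E'
from h import *
print(env.observe()["eef_pos"])
for i in range(2):
    p,d=viewer.capture("side"); P=cloud("side",d).reshape(-1,3)
    top=lambda c:np.round(np.nanpercentile(P[np.hypot(P[:,0]-c[0],P[:,1]-c[1])<11][:,2],[96,99]),1)
    print("tube",circ(P,16,(564.2,194.5),40,88),top((564,194.5)),"B",circ(P,8.5,(540.5,229),42,76),top((540.5,229)),"A",circ(P,8.5,(588,160),42,76),top((587.5,160)))
cv2.imwrite("pics/g6.png",cv2.convertScaleAbs(cv2.resize(p[80:190,180:320],(700,550),interpolation=3),alpha=1.3))
E
```

```text
[459.08911697 171.16992066 146.57800228]
tube (array([563.6, 194.8]), 305) [94.2 94.3] B (array([540.3, 228.3]), 97) [ 78.8 158.9] A (array([587.8, 159.9]), 101) [78.9 79.8]
tube (array([563.6, 194.4]), 300) [94.9 95.2] B (array([539.8, 228.4]), 94) [ 78.4 253.6] A (array([587.6, 159.8]), 103) [78.9 79.7]
```

View pics/g6.png

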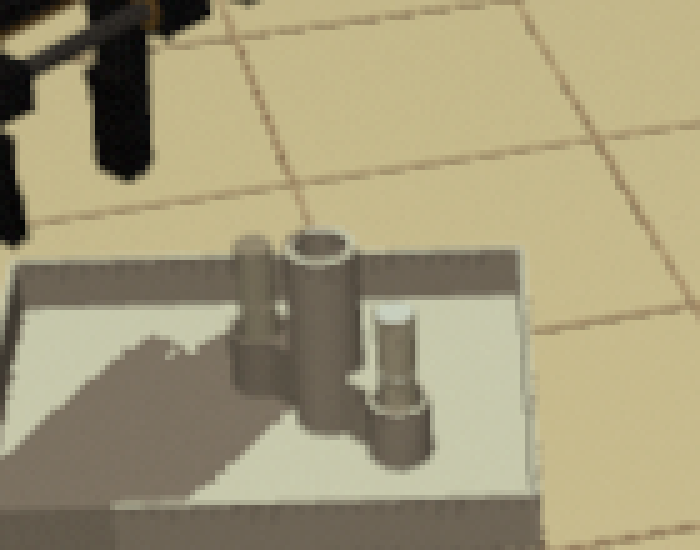

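Both sticks stand upright in their cups, at (255,290) and (397,355). Their tops are at about 78 mm and the holder's top at 94 mm, and the gripper is clear.

```bash
python3 -c "
from rig import ticket
print(ticket.sign_off())"
```

```text
the job is handed in; nothing more can be done
None
```

The holder is fully home on the spigot, with one white lip balm stick standing cap up in each cup. I handed the job in at about 27.5 s of robot time; the sign-off gave no verdict. I kept the arm clear of the tumbler, pill tin and cream jar, but did not re-measure them at the end.

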